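# Empty the coin dish into the specimen box and present it

### The job

Pick up the white ceramic dish by its stub handle with both bronze tokens in it and tip the tokens out into the compartment of the specimen box that holds only a paper ticket, pouring from close above the box so that they do not drop more than about a hand's breadth. Then turn the dish upright and finish while still holding it: level and motionless in the air, its underside at least 10 cm above the top of the box walls and touching nothing but the gripper, ready for me to check that it is empty and take it from you. Leave the pewter medal, the denarius in its clear capsule and the loupe where they lie.

Things in the scene. Friction and masses are not known exactly. Their poses are not given: they have to be found in the camera images.
- dish: Loose shallow white glazed ceramic dish, 150 g. Origin: centre of underside; z up; stub handle along its -x. Rim 110 mm wide, 24 mm high; foot 60 mm wide; inner floor 56 mm wide, 6 mm above the underside. The wall flares at 41 degrees to the level all round: tokens slide out over any side when it is tipped 55 to 70 degrees. Round handle 18 mm thick, its axis from 60 to 106 mm out (19 to 29 mm high)
- dish_grip (a point): Point on the axis of the dish's handle, midway along it: 82 mm from the dish's centre along the dish's -x and 24 mm above its underside; the handle is 18 mm thick here. Same axes as the dish
- token1: Bronze token, a disc 24 mm in diameter and 5 mm thick (20 g), loose in the dish. Origin: centre of its lower face
- token2: A second bronze token, the same as the first, lying beside it in the dish
- box: Fixed divided specimen box, dark wood, green felt: 142 mm (x) by 258 mm (y), walls 36 mm high and 6 mm thick, floor 6 mm thick, a wooden turn latch on its far (+x) wall. A 31 mm high divider makes two compartments, 130 mm (x) by 120 mm (y), centred 63 mm either side of the middle along y. Origin: centre of underside
- ticket: Blank square white paper ticket, 50 mm by 50 mm, fixed in the centre of the floor of the compartment meant for the tokens; which of the two compartments that is varies. Origin: centre of its underside, 6 mm above the table; axes as the box's
- medal: Loose pewter medal, 42 mm in diameter and 5 mm thick, in the centre of the other compartment. Origin: centre of its underside. Not to be disturbed
- capsule: Silver denarius in a clear round capsule 36 mm in diameter and 7 mm high, loose on the table. Origin: centre of its underside. Not to be disturbed
- loupe: Tortoiseshell folding loupe lying flat on the table, 10 mm high: a lens ring 38 mm in diameter centred on the origin (centre of its underside) and a leaf reaching to 55 mm along its -x. Not to be disturbed

How it is judged:
On the way, in this order (a step that is already met when the one before it is completed fails the run):
1. the dish is lifted clear of the table with both tokens in it (height (world z) of dish above 0.03 m and contact force between dish and table below 0.02 N and contact force between dish and the fingers above 0.5 N and distance between each of token1, token2 and dish below 0.04 m), for 0.1 s.
2. the held dish is tipped steeply over the ticket's compartment (angle between dish's own z axis and vertical above 0.8 rad and horizontal distance between dish and ticket below 0.15 m and contact force between dish and the fingers above 0.5 N), for 0.05 s.
3. both tokens are in the ticket's compartment (x of token1 in the frame of ticket between -0.064 and 0.064 m and y of token1 in the frame of ticket between -0.059 and 0.059 m and height (world z) of each of token1, token2 below 0.03 m and x of token2 in the frame of ticket between -0.064 and 0.064 m and y of token2 in the frame of ticket between -0.059 and 0.059 m), for 0.1 s.
4. the emptied dish is held upright, level and still, 10 cm above the top of the box (height (world z) of dish above 0.135 m and angle between dish's own z axis and vertical below 0.14 rad and linear speed of dish below 0.015 m/s and angular speed of dish below 0.1 rad/s and contact force between dish and the fingers above 0.5 N and contact force between dish and table below 0.02 N and contact force between dish and box below 0.02 N and contact force between dish and token1 below 0.02 N and contact force between dish and token2 below 0.02 N and contact force between dish and medal below 0.02 N), for 0.5 s.
At the end, for the whole second after the job is handed in: Only the fingers touch the empty dish; its underside is over 135 mm above the table, it is level within 8 degrees and still (15 mm/s, 0.1 rad/s). Both tokens rest on the floor of the ticket's compartment; medal, capsule and loupe are within 12 mm of where they lay (all of step 3 and all of step 4 and linear speed of each of token1, token2 below 0.02 m/s and distance of each of medal, capsule, loupe from where it was at the start of the episode below 0.012 m); the arm keeps its last pose, push and grip.
It fails at once if a token falls far (faster than 1.9 m/s, a fall of about 18 cm) (linear speed of any of token1, token2 above 1.9 m/s).
It fails at once if the medal, the capsule or the loupe is moved by more than 12 mm (distance of any of medal, capsule, loupe from where it was at the start of the episode above 0.012 m).
It also fails if it takes over 58 s, if anything falls off the work surface, if the arm or the gripper's body presses on something with over 40 N, if the wrist force passes 120 N, or if a joint passes its speed limit or range.

### The arm

A 6-joint arm with a two-finger parallel gripper is mounted at the origin on the work surface. World frame = base frame: x ahead of the robot, y to its left, z up, the work surface at z = 0. Lengths are in m, angles in rad, forces in N, time in s.
With the tool pointing down it reaches from about 0.275 to 0.875 m from the base axis. Payload 12.5 kg.
Tool frame: the origin (TCP) lies at the very end of the fingers, on their centre line; the grasp point (between the pads) lies 19 mm behind it; x points along the fingers, y is the direction in which the jaws open and shut, and the axes are right-handed (so a half turn about x gives the same grasp; the last joint's range is limited). The gripper opens to 85 mm and grips with 20 to 120 N. Pads are 22 mm wide; open, the fingers measure 114 mm over their backs; the gripper's body (76 mm by 85 mm) begins 54 mm behind the grasp point. The pads swing forward as they close: fully open they stand 13 mm farther back than shut.
Start: joints at [1.142, 0.351, 1.652, -0, 1.139, -0.085], TCP at [0.185, 0.518, 0.231] pointing down, gripper open.
Joint ranges: [-2.75, 2.75], [-0.79, 2.1], [0.01, 2.65], [-1.57, 4.71], [0.07, 3.14], [-2.87, 2.87]. Speed limits (rad/s): [2.22, 2.22, 2.79, 3.14, 3.14, 3.14].

### API

Orientations are given as a 3x3 rotation matrix whose columns are the frame's x, y, z axes.
In Python, from bench import manip gives the robot as it stands. Calls block until the motion is done:
- manip.move_ptp(position, orientation): joint-space move of the TCP to a pose.
- manip.move_l(position, attitude=None, max_speed=0.15): straight line of the TCP; attitude=None keeps the orientation; max_speed is the mean speed in m/s.
- manip.move_j(angles): joint-space move.
- manip.set_gripper(opening, effort=None): opening from 0.0 (shut) to 1.0 (fully open); effort is the grip in N (None keeps the last); returns when the fingers have stopped.
- manip.dwell(seconds).
- manip.inverse_kinematics(position, orientation): joint angles nearest the present ones, or None.
- manip.grab_frame(name): name is "scene" or "top"; returns (picture, depth): 420x560x3 uint8, red, green, blue; 420x560 float32, m along the optical axis (not along the pixel's ray), 0 where there is no reading.
- manip.get_calibration(name): a dict with "camera_matrix" (3x3 intrinsics, pixels), "k1" (the pictures are not rectified: a ray, as slopes to the right and down, at radius r is drawn at 1 + k1 r^2 times it, then the intrinsics apply), "R" (3x3) and "t" (3): a world point X has camera coordinates R X + t. Camera axes: x right, y down, z forward; pixel columns grow to the right and rows downward; lengths in m; the calibration is good to about 2 mm. A picture is of the moment at which its call begins. get_calibration takes no time and is no camera call.
A pose or a line that the arm cannot do raises manip.Unreachable and nothing moves.
- manip.sign_off(): hands the job in, once; it reports no verdict.
Trained networks look in the newest picture that a camera, given by its name, has taken for a name from the list of things; names that differ only in an ending like _2 or _b are one class to them, and where a whole thing is asked for, a point or a joint stands for the part that bears it (a point fixed in the world has none). Each returns a list of dicts, best first, with "confidence" (0 to 1); they miss things now and then, are a little off and sometimes report something else, mostly with a low value. They report only what shows in the picture. A call takes as long as a camera call.
- manip.look_for(camera, name): "at" ([x, y, z] in m, in world coordinates, good to about 4 mm: the middle of the surface that is visible of it).
Readings, each from a call of its own:
- manip.current_time(): time.
- manip.current_qpos(): joint angles.
- manip.current_joint_vel(): joint speeds.
- manip.current_joint_torque(): joint torques, N m.
- manip.current_ee_pos(): TCP position.
- manip.current_tcp_rot(): TCP orientation.
- manip.current_force(): force on the tool from outside, world axes, zero at the start.
- manip.current_ft_torque(): the same for the moment, N m.
- manip.current_grip_width(): opening from 0.0 (shut) to 1.0 (fully open).
Only numpy, scipy, OpenCV 4.12 (cv2) and the standard library are available. Lean on these libraries where they do the work, as an engineer would, in place of code of your own. Each camera call takes 0.05 s, during which the arm holds its last target.

## Working session

There is one attempt and no reset: what is moved stays moved. The work goes in short steps, each a Python script; the robot and the scene stay as the last script left them, time stands still between calls to the robot, and variables do not carry over. Pictures are saved under pics/ and viewed, and the job is handed in when it is done.

```bash
mkdir -p pics; python3 - <<'E'
from bench import manip
import cv2
for c in ["scene","top"]:
    p,d=manip.grab_frame(c); cv2.imwrite(f"pics/{c}0.png",p[:,:,::-1])
    print(c,manip.get_calibration(c))
    for n in ["dish","dish_grip","token1","box","ticket","medal","capsule","loupe"]:
        print(n,[(x['at'],x['confidence']) for x in manip.look_for(c,n)][:3])
print(manip.current_time(),manip.current_ee_pos(),manip.current_tcp_rot())
E
```

```text
scene {'camera_matrix': array([[404.70725492,   0.        , 285.14702092],
       [  0.        , 404.70725492, 211.57415701],
       [  0.        ,   0.        ,   1.        ]]), 'k1': -0.0042709628539696265, 'R': array([[ 0.18977174,  0.98174737, -0.01260076],
       [ 0.76481585, -0.1558622 , -0.62511095],
       [-0.61566501,  0.10899113, -0.78043419]]), 't': array([-0.06902653, -0.4202744 ,  1.11939214])}
dish [([0.548, -0.3215, 0.0202], 0.69), ([0.605, 0.0328, 0.0131], 0.32)]
dish_grip [([0.5452, -0.318, 0.0188], 0.66)]
token1 [([0.5765, -0.3279, 0.0087], 0.7)]
box [([0.618, 0.0936, 0.0059], 0.85)]
ticket [([0.6335, 0.1563, 0.0056], 0.74)]
medal []
capsule [([0.6978, -0.1665, 0.0084], 0.55)]
loupe [([0.7477, -0.2925, 0.0099], 0.79), ([0.5478, -0.3194, 0.0194], 0.7)]
top {'camera_matrix': array([[394.00001596,   0.        , 273.41062004],
       [  0.        , 394.00001596, 205.20869089],
       [  0.        ,   0.        ,   1.        ]]), 'k1': -0.04918535693569277, 'R': array([[-0.00447705, -0.99994261, -0.00973359],
       [-0.99827392,  0.00503915, -0.05851315],
       [ 0.05855884,  0.00945482, -0.99823918]]), 't': array([-0.02376859,  0.58378883,  0.93913713])}
dish [([0.5566, -0.3182, 0.0153], 0.76)]
dish_grip [([0.551, -0.3217, 0.0175], 0.94)]
token1 [([0.5718, -0.3235, 0.0135], 0.63)]
box [([0.6224, 0.0912, 0.008], 0.61)]
ticket [([0.6354, 0.1537, 0.0061], 0.77)]
medal [([0.603, 0.0322, 0.0079], 0.65)]
capsule [([0.6936, -0.1705, 0.0019], 0.52)]
loupe [([0.7407, -0.2947, 0.011], 0.8)]
0.9 [0.18533785 0.51778978 0.23127646] [[-5.37518446e-05  3.37066221e-01  9.41480940e-01]
 [-7.17128146e-05  9.41480937e-01 -3.37066225e-01]
 [-9.99999996e-01 -8.56341794e-05 -2.64343695e-05]]
```

View pics/top0.png

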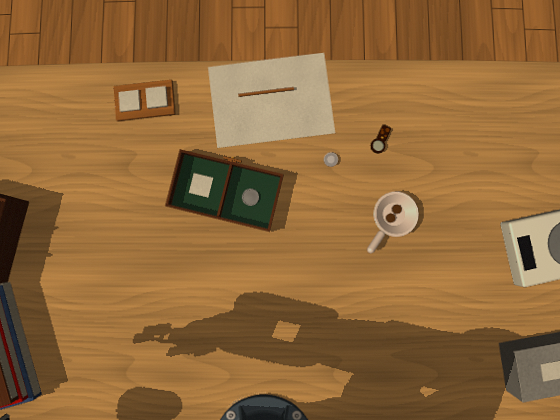

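View pics/scene0.png

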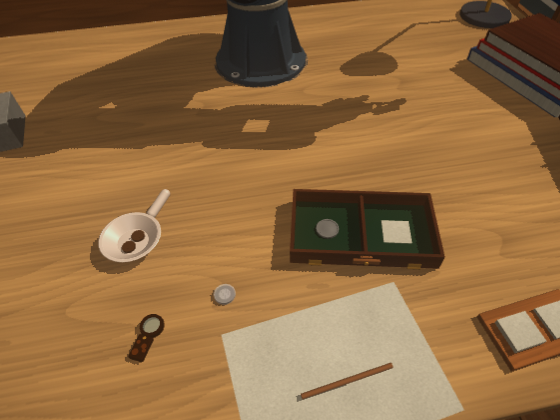

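```bash
cat > h.py <<'E'
from bench import manip
import numpy as np, cv2
from scipy.optimize import least_squares
def cloud(c):
    p,d=manip.grab_frame(c); K=manip.get_calibration(c)
    v,u=np.mgrid[0:420,0:560]; M=K["camera_matrix"]
    xy=np.stack([(u-M[0,2])/M[0,0],(v-M[1,2])/M[1,1]],-1)
    r=xy.copy()
    for _ in range(5): r=xy/(1+K["k1"]*(r**2).sum(-1,keepdims=True))
    X=np.concatenate([r,np.ones_like(r[...,:1])],-1)*d[...,None]
    W=(X-K["t"])@K["R"]
    W[d==0]=np.nan
    return p,W
def px(c,X):
    K=manip.get_calibration(c); q=K["R"]@np.asarray(X)+K["t"]; s=q[:2]/q[2]
    s=s*(1+K["k1"]*(s@s)); M=K["camera_matrix"]
    return M[:2,:2]@s+M[:2,2]
E
python3 - <<'E'
from h import *
for c in ["top","scene"]:
    p,W=cloud(c); P=W.reshape(-1,3); C=p.reshape(-1,3).astype(int)
    tab=P[(abs(P[:,0]-.5)<.15)&(abs(P[:,1]+.1)<.1)]; print(c,"table z",np.nanmedian(tab[:,2]))
    near=np.hypot(P[:,0]-.565,P[:,1]+.325)<.17
    m=near&(C.min(1)>110)&(P[:,2]>.004)
    D=P[m]; print(len(D), np.percentile(D[:,2],[1,50,99]))
    rim=D[D[:,2]>.02]
    # circle fit with robust: outer pts
    def f(q): return np.hypot(rim[:,0]-q[0],rim[:,1]-q[1])-.053
    s=least_squares(f,[.59,-.34],loss='cauchy',f_scale=.002); ctr=s.x; print("ctr",ctr)
    r=np.hypot(*(D[:,:2]-ctr).T)
    h=D[(r>.065)]; dv=h[:,:2]-ctr
    mu=dv.mean(0); ang=np.arctan2(mu[1],mu[0]); print("handle dir",ang, np.degrees(ang),len(h),r.max())
    u,sv,vt=np.linalg.svd(h[:,:2]-h[:,:2].mean(0)); print("axis",vt[0],"mean",h.mean(0), "z by r",[(round(a,3),np.round(np.nanmax(h[(abs(r[r>.065]-a)<.006),2]),4)) for a in (.07,.08,.09,.1)])
    # box walls
    n2=(np.hypot(P[:,0]-.62,P[:,1]-.092)<.2)
    w=P[n2&(P[:,2]>.027)&(P[:,2]<.045)]; print("walls",len(w))
    rect=cv2.minAreaRect((w[:,:2]*1000).astype(np.float32)); print(rect)
    for n in ["medal","ticket"]: pass
E
```

```text
top table z -0.00038542054341649315
1209 [0.00444233 0.0194355  0.0364721 ]
ctr [ 0.56019206 -0.31931044]
handle dir 2.4050910642228494 137.8015673245969 113 0.17278193417515839
axis [-0.99430494  0.10657241] mean [ 0.50102185 -0.26566113  0.03093641] z by r [(0.07, np.float64(0.0333)), (0.08, np.float64(0.035)), (0.09, np.float64(0.0372)), (0.1, np.float64(0.0387))]
walls 1119
((625.826416015625, 91.01425170898438), (259.36798095703125, 154.34913635253906), 76.020263671875)
scene table z 0.00020987229390683612
2006 [0.00474377 0.02025898 0.03669579]
ctr [ 0.55986485 -0.31738592]
handle dir 2.4730583381699547 141.6958052667755 192 0.11116809353184448
axis [ 0.78414095 -0.62058277] mean [ 0.49199145 -0.26377467  0.03199608] z by r [(0.07, np.float64(0.0323)), (0.08, np.float64(0.0356)), (0.09, np.float64(0.039)), (0.1, np.float64(0.0391))]
walls 2519
((623.7908325195312, 92.86715698242188), (258.7441101074219, 156.15325927734375), 76.06216430664062)
```

```bash
cat >> h.py <<'E'
CTR=np.array([.560,-.318,0]); YAW=np.radians(-38.4)
def Rz(a): return np.array([[np.cos(a),-np.sin(a),0],[np.sin(a),np.cos(a),0],[0,0,1]])
def Ry(a): return np.array([[np.cos(a),0,np.sin(a)],[0,1,0],[-np.sin(a),0,np.cos(a)]])
ALPHA=np.radians(45)  # tool below horizontal when dish level
GRIP=np.array([-.082,0,.024])
# tool rotation in dish frame
def tool_in_dish(s=1):
    x=np.array([np.cos(ALPHA),0,-np.sin(ALPHA)]); y=np.array([0,s,0.]); return np.stack([x,y,np.cross(x,y)],1)
def tcp_from_dish(p,R,s=1,off=np.zeros(3)):
    """off: grasp point minus handle point, in dish frame"""
    T=R@tool_in_dish(s); return np.asarray(p)+R@(GRIP+off)+T[:,0]*.019, T
BOX=np.array([.6185,.0935,0]); BYAW=np.radians(-14); TICK=BOX+Rz(BYAW)@[0,.063,.006]
LIP=np.array([.055,0,.024])
def pour(theta,lip,yaw):
    R=Rz(yaw)@Ry(theta); return lip-R@LIP,R
E
python3 - <<'E'
from h import *
for c in ["top","scene"]:
    p=cv2.imread(f"pics/{c}0.png")
    R=Rz(YAW)
    big=cv2.resize(p,None,fx=4,fy=4,interpolation=cv2.INTER_CUBIC)
    def line(pts,col):
        q=np.array([px(c,x)*4+1.5 for x in pts]); cv2.polylines(big,[np.round(q).astype(int)],False,col,1)
    line([CTR+R@[.055*np.cos(t),.055*np.sin(t),.024] for t in np.linspace(0,6.283,60)],(0,255,0))
    line([CTR+R@[-.060,0,.019],CTR+R@[-.106,0,.029]],(0,0,255))
    B=Rz(BYAW)
    line([BOX+B@[a*.071,b*.129,.036] for a,b in [(1,1),(1,-1),(-1,-1),(-1,1),(1,1)]],(255,255,0))
    line([TICK+B@[a*.025,b*.025,0] for a,b in [(1,1),(1,-1),(-1,-1),(-1,1),(1,1)]],(255,0,255))
    a=px(c,CTR)*4; b=px(c,BOX)*4
    cut=lambda q:cv2.resize(big,None)[int(max(q[1]-280,0)):int(max(q[1]-280,0)+560),int(max(0,q[0]-390)):int(max(0,q[0]-390))+780]
    cv2.imwrite(f"pics/{c}_d1.png",cut(a)[:, 130:650]); cv2.imwrite(f"pics/{c}_b1.png",cut(b))
for i in range(1):
  for s in (1,-1):
    for nm,(P,R) in {"grasp":(CTR,Rz(YAW)),"lift":(CTR+[0,0,.1],Rz(YAW)),
      **{f"pour{t}_{yw}":pour(np.radians(t),TICK+Rz(np.radians(yw))@[-.025,0,.05],np.radians(yw)) for t in (0,30,55,70,75) for yw in (-14,5)}}.items():
        p,T=tcp_from_dish(P,R,s); q=manip.inverse_kinematics(p,T); print(s,nm,p.round(3),None if q is None else np.round(q,2))
E
```

```text
Traceback (most recent call last):
cv2.error: OpenCV(4.12.0) /io/opencv/modules/imgproc/src/resize.cpp:4211: error: (-215:Assertion failed) inv_scale_x > 0 in function 'resize'
```

```bash
cat > ov.py <<'E'
from h import *
for c in ["top","scene"]:
    p=cv2.imread(f"pics/{c}0.png")
    R=Rz(YAW)
    big=cv2.resize(p,None,fx=4,fy=4,interpolation=cv2.INTER_CUBIC)
    def line(pts,col):
        q=np.array([px(c,x)*4+1.5 for x in pts]); cv2.polylines(big,[np.round(q).astype(int)],False,col,1)
    line([CTR+R@[.055*np.cos(t),.055*np.sin(t),.024] for t in np.linspace(0,6.283,60)],(0,255,0))
    line([CTR+R@[-.060,0,.019],CTR+R@[-.106,0,.029]],(0,0,255))
    B=Rz(BYAW)
    line([BOX+B@[a*.071,b*.129,.036] for a,b in [(1,1),(1,-1),(-1,-1),(-1,1),(1,1)]],(255,255,0))
    line([TICK+B@[a*.025,b*.025,0] for a,b in [(1,1),(1,-1),(-1,-1),(-1,1),(1,1)]],(255,0,255))
    def cut(X,w,h):
        a=px(c,X)*4; x=int(max(0,a[0]-w/2)); y=int(max(0,a[1]-h/2)); return big[y:y+h,x:x+w]
    cv2.imwrite(f"pics/{c}_d1.png",np.hstack([cut(CTR+[-.02,.02,0],400,500)])); cv2.imwrite(f"pics/{c}_b1.png",cut(BOX,720,500))
a=cv2.imread("pics/top_d1.png");b=cv2.imread("pics/scene_d1.png");cv2.imwrite("pics/d1.png",np.hstack([a,b]))
E
python3 ov.py
python3 - <<'E'
from h import *
for i in range(1):
  for s in (1,-1):
    for nm,(P,R) in {"grasp":(CTR,Rz(YAW)),"lift":(CTR+[0,0,.1],Rz(YAW)),
      **{f"pour{t}_{yw}":pour(np.radians(t),TICK+Rz(np.radians(yw))@[-.025,0,.05],np.radians(yw)) for t in (0,30,55,70,75) for yw in (-14,5)}}.items():
        p,T=tcp_from_dish(P,R,s); q=manip.inverse_kinematics(p,T); print(s,nm,p.round(3),None if q is None else np.round(q,2))
E
```

```text
1 grasp [ 0.506 -0.275  0.011] [-0.54  0.7   2.17  3.33  0.52  1.5 ]
1 lift [ 0.506 -0.275  0.111] [-0.54  0.44  2.18  3.49  0.28  1.33]
1 pour0_-14 [0.49  0.191 0.043] [0.53 0.61 2.2  4.25 0.59 1.14]
1 pour0_5 [0.486 0.142 0.043] [0.25 0.58 2.35 3.36 0.57 1.51]
1 pour30_-14 [0.499 0.188 0.106] [ 0.34  0.42  1.95 -0.27  0.57 -0.77]
1 pour30_5 [0.496 0.143 0.106] [ 0.21  0.38  2.02 -0.07  0.48 -1.4 ]
1 pour55_-14 [0.53 0.18 0.15] [ 0.21  0.53  1.6   0.08  1.17 -1.16]
1 pour55_5 [0.527 0.145 0.15 ] [ 0.18  0.52  1.62  0.02  1.18 -1.49]
1 pour70_-14 [0.556 0.174 0.168] [ 0.15  0.68  1.35  0.16  1.52 -1.22]
1 pour70_5 [0.554 0.148 0.168] [ 0.16  0.68  1.34  0.03  1.55 -1.5 ]
1 pour75_-14 [0.566 0.172 0.172] [ 0.13  0.73  1.27  0.19  1.63 -1.23]
1 pour75_5 [0.564 0.149 0.172] [ 0.16  0.74  1.25  0.04  1.67 -1.5 ]
-1 grasp [ 0.506 -0.275  0.011] [-0.54  0.7   2.17  3.33  0.52 -1.64]
-1 lift [ 0.506 -0.275  0.111] [-0.54  0.44  2.18  3.49  0.28 -1.81]
-1 pour0_-14 [0.49  0.191 0.043] [ 0.53  0.61  2.2   4.25  0.59 -2.  ]
-1 pour0_5 [0.486 0.142 0.043] [ 0.25  0.58  2.35  3.36  0.57 -1.64]
-1 pour30_-14 [0.499 0.188 0.106] [ 0.34  0.42  1.95 -0.27  0.57  2.37]
-1 pour30_5 [0.496 0.143 0.106] [ 0.21  0.38  2.02 -0.07  0.48  1.74]
-1 pour55_-14 [0.53 0.18 0.15] [0.21 0.53 1.6  0.08 1.17 1.99]
-1 pour55_5 [0.527 0.145 0.15 ] [0.18 0.52 1.62 0.02 1.18 1.65]
-1 pour70_-14 [0.556 0.174 0.168] [0.15 0.68 1.35 0.16 1.52 1.92]
-1 pour70_5 [0.554 0.148 0.168] [0.16 0.68 1.34 0.03 1.55 1.64]
-1 pour75_-14 [0.566 0.172 0.172] [0.13 0.73 1.27 0.19 1.63 1.91]
-1 pour75_5 [0.564 0.149 0.172] [0.16 0.74 1.25 0.04 1.67 1.64]
```

View pics/d1.png

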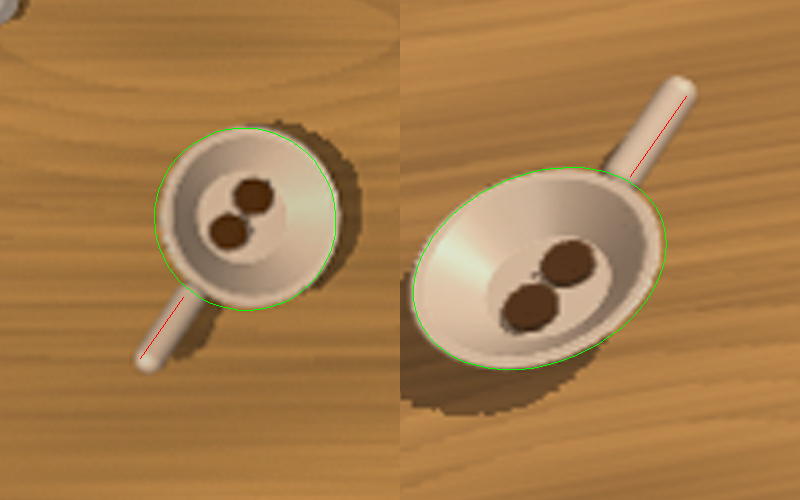

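View pics/top_b1.png

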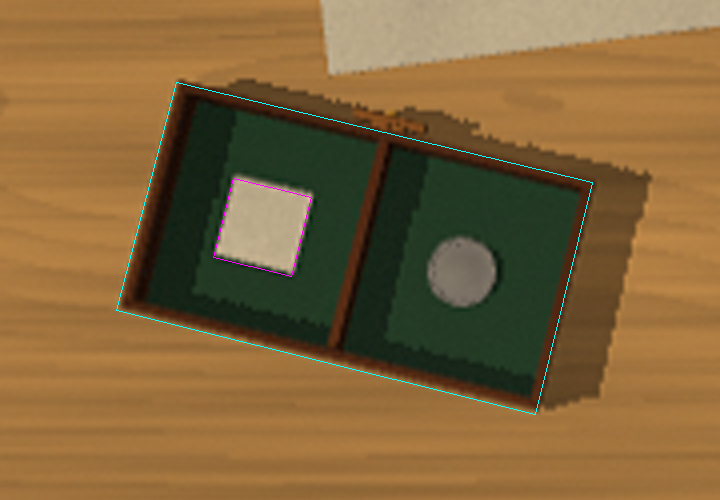

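```bash
sed -i 's/^CTR=.*/CTR=np.array([.560,-.319,0]); YAW=np.radians(-37.2)/' h.py
python3 - <<'E'
import h
from h import *
for al in (60,67,75,82,90):
  h.ALPHA=np.radians(al)
  for s in (1,-1):
    for nm,(P,R) in {"grasp":(CTR,Rz(YAW)),"lift":(CTR+[0,0,.12],Rz(YAW)),
      **{f"pour{t}_{yw}":pour(np.radians(t),TICK+Rz(np.radians(yw))@[-.025,0,.05],np.radians(yw)) for t in (0,60,75) for yw in (-14,5)}}.items():
        p,T=tcp_from_dish(P,R,s); q=manip.inverse_kinematics(p,T); print(al,s,nm,p.round(3),None if q is None else np.round(q,2))
E
```

```text
60 1 grasp [ 0.502 -0.275  0.008] [-0.56  0.64  2.06  3.63  0.09  1.16]
60 1 lift [ 0.502 -0.275  0.128] [-0.56  0.38  2.04 -0.21  0.21 -1.29]
60 1 pour0_-14 [0.486 0.192 0.04 ] [ 0.45  0.54  2.12 -1.38  0.33  0.43]
60 1 pour0_5 [0.482 0.141 0.04 ] [0.23 0.5  2.23 3.72 0.13 1.12]
60 1 pour60_-14 [0.534 0.18  0.158] [ 0.15  0.7   1.38  0.19  1.56 -1.23]
60 1 pour60_5 [0.531 0.146 0.158] [ 0.16  0.7   1.37  0.04  1.6  -1.5 ]
60 1 pour75_-14 [0.562 0.173 0.175] [ 0.11  0.86  1.13  0.26  1.9  -1.23]
60 1 pour75_5 [0.56  0.148 0.175] [ 0.16  0.88  1.09  0.05  1.96 -1.5 ]
60 -1 grasp [ 0.502 -0.275  0.008] [-0.56  0.64  2.06  3.63  0.09 -1.98]
60 -1 lift [ 0.502 -0.275  0.128] [-0.56  0.38  2.04 -0.21  0.21  1.85]
60 -1 pour0_-14 [0.486 0.192 0.04 ] [ 0.45  0.54  2.12 -1.38  0.33 -2.72]
60 -1 pour0_5 [0.482 0.141 0.04 ] [ 0.23  0.5   2.23  3.72  0.13 -2.02]
60 -1 pour60_-14 [0.534 0.18  0.158] [0.15 0.7  1.38 0.19 1.56 1.92]
60 -1 pour60_5 [0.531 0.146 0.158] [0.16 0.7  1.37 0.04 1.6  1.64]
60 -1 pour75_-14 [0.562 0.173 0.175] [0.11 0.86 1.13 0.26 1.9  1.91]
60 -1 pour75_5 [0.56  0.148 0.1
[... 3870 characters left out ...]
r75_-14 [0.557 0.174 0.183] [ 0.08  1.1   0.92  0.46  2.36 -1.15]
90 1 pour75_5 [0.555 0.148 0.183] [ 0.15  1.13  0.85  0.1   2.46 -1.48]
90 -1 grasp [ 0.495 -0.269  0.005] [-0.58  0.7   1.75 -0.    0.69  1.64]
90 -1 lift [ 0.495 -0.269  0.125] [-0.58  0.5   1.71 -0.    0.93  1.64]
90 -1 pour0_-14 [0.477 0.194 0.037] [ 0.3   0.58  1.88 -0.    0.69  2.11]
90 -1 pour0_5 [0.472 0.141 0.037] [ 0.19  0.55  1.93 -0.    0.66  1.68]
90 -1 pour60_-14 [0.527 0.181 0.165] [0.1  0.94 1.13 0.34 2.06 1.92]
90 -1 pour60_5 [0.524 0.145 0.165] [0.16 0.96 1.09 0.07 2.13 1.64]
90 -1 pour75_-14 [0.557 0.174 0.183] [0.08 1.1  0.92 0.46 2.36 1.99]
90 -1 pour75_5 [0.555 0.148 0.183] [0.15 1.13 0.85 0.1  2.46 1.66]
```

```bash
sed -i 's/^ALPHA=.*/ALPHA=np.radians(85)/' h.py; echo 'OFF=np.array([0,0,.003])' >> h.py
python3 - <<'E'
from h import *
manip.set_gripper(0.6,90)
p,T=tcp_from_dish(CTR,Rz(YAW),1,OFF)
manip.move_ptp(p+[0,0,.13],T); print(manip.current_time())
manip.move_l(p+[0,0,.05],T,0.15)
im,W=cloud("top"); cv2.imwrite("pics/top2.png",im[:,:,::-1]); im,W=cloud("scene"); cv2.imwrite("pics/scene2.png",cv2.resize(im[120:330,40:320,::-1],None,fx=2.5,fy=2.5))
print(manip.current_time(),manip.current_ee_pos(),p,manip.current_qpos(),manip.current_grip_width())
E
```

```text
4.4167
5.2 [ 0.49663733 -0.27074294  0.05919493] [ 0.49600357 -0.27042406  0.0080723 ] [-0.57852834  0.57800312  1.79782309 -0.00980587  0.6768631  -1.49280741] 0.5999990719532117
```

View pics/scene2.png

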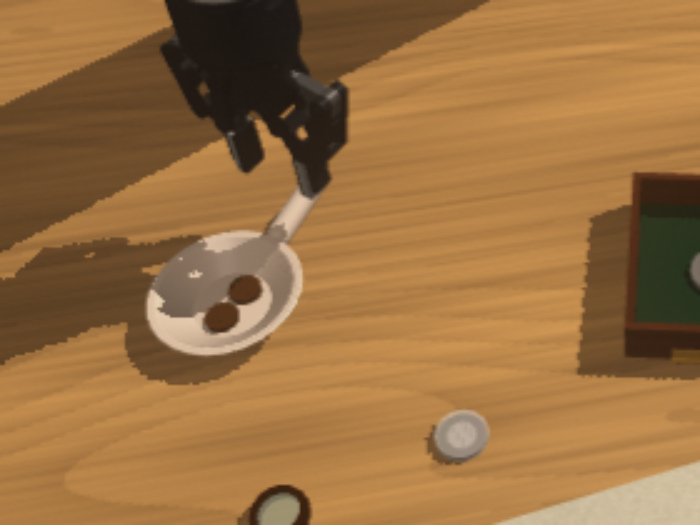

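```bash
python3 - <<'E'
from h import *
p,T=tcp_from_dish(CTR,Rz(YAW),1,OFF)
manip.move_l(p,T,0.08)
print(manip.current_ee_pos(),manip.current_force())
im,W=cloud("scene"); a=cv2.resize(im[150:270,70:230,::-1],None,fx=2.4,fy=2.4)
manip.set_gripper(0.0,90); print("grip",manip.current_grip_width(),manip.current_force(),manip.current_time())
im,W=cloud("scene"); b=cv2.resize(im[150:270,70:230,::-1],None,fx=2.4,fy=2.4)
cv2.imwrite("pics/grasp3.png",np.hstack([a,b]))
E
```

```text
[ 0.49616881 -0.27052562  0.00819304] [ 0.41211939 -0.24507329  0.58135372]
grip 0.1770347178996329 [-1.27305368 -0.39816815  3.19930138] 6.45
```

View pics/grasp3.png

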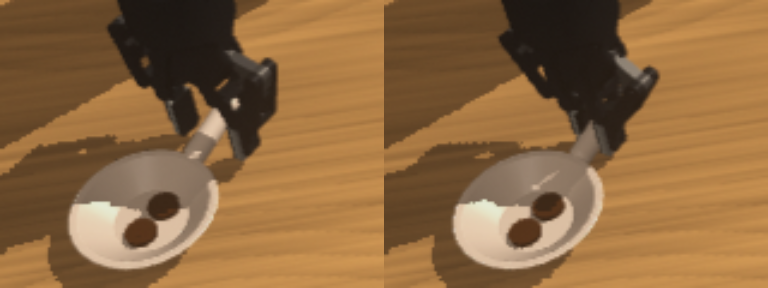

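```bash
python3 - <<'E'
from h import *
p,T=tcp_from_dish(CTR,Rz(YAW),1,OFF)
manip.move_l(p+[0,0,.02],T,0.05)
manip.move_l(p+[0,0,.15],T,0.12)
manip.dwell(.2)
print(manip.current_time(),manip.current_grip_width(),manip.current_force(),manip.current_ee_pos())
out=[]
for c in ("scene","top"):
    im,W=cloud(c)
    big=im[:,:,::-1].copy(); big=cv2.resize(big,None,fx=2,fy=2)
    R=Rz(YAW); C=CTR+[0,0,.15]
    q=np.array([px(c,C+R@[.055*np.cos(t),.055*np.sin(t),.024])*2+.5 for t in np.linspace(0,6.283,60)])
    cv2.polylines(big,[np.round(q).astype(int)],False,(0,255,0),1)
    a=px(c,C)*2; x,y=int(a[0]-190),int(max(0,a[1]-220)); out.append(big[y:y+440,max(x,0):max(x,0)+380])
    P=W.reshape(-1,3); col=im.reshape(-1,3).astype(int)
    m=(np.hypot(P[:,0]-C[0],P[:,1]-C[1])<.075)&(P[:,2]>.12)&(P[:,2]<.2)&(col.min(1)>60)
    D=P[m]; print(c,len(D),D.mean(0).round(4),np.percentile(D[:,2],[2,98]).round(4))
    rr=(D-C)@R; rim=rr[np.hypot(rr[:,0],rr[:,1])>.048]
    A=np.c_[rim[:,:2],np.ones(len(rim))]; s=np.linalg.lstsq(A,rim[:,2],rcond=None)[0]; print("rim plane",s.round(4),len(rim))
    for n in ("token1",): print([(x['at'],x['confidence']) for x in manip.look_for(c,n)])
cv2.imwrite("pics/lift4.png",np.hstack(out))
E
```

```text
8.4833 0.17841282288651955 [-0.8017159   1.0619851  -1.22969641] [ 0.49583635 -0.27032342  0.15757075]
scene 2866 [ 0.5507 -0.3211  0.1651] [0.1532 0.1767]
rim plane [-0.0247 -0.0063  0.0225] 847
[([0.5759, -0.3276, 0.1589], 0.53), ([0.5539, -0.3094, 0.1608], 0.44)]
top 1363 [ 0.5767 -0.3229  0.1638] [0.1519 0.1737]
rim plane [-0.0168 -0.0034  0.0218] 389
[([0.5698, -0.3263, 0.159], 0.44)]
```

View pics/lift4.png

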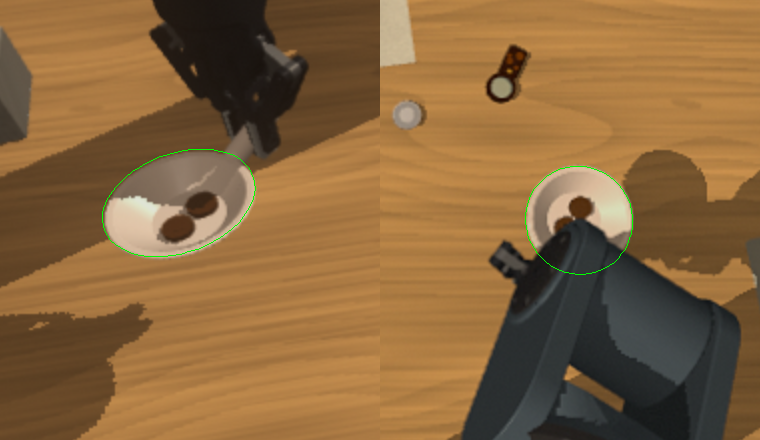

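```bash
cat >> h.py <<'E'
PY=np.radians(-3)
def ptcp(deg,lz,fwd=-.025):
    return tcp_from_dish(*pour(np.radians(deg),np.array([TICK[0],TICK[1],lz])+Rz(PY)@[fwd,0,0],PY),1,OFF)
E
python3 - <<'E'
from h import *
manip.move_ptp(*ptcp(0,.16)); print(manip.current_time(),manip.current_qpos().round(2))
manip.move_l(*ptcp(20,.11),0.1)
manip.move_l(*ptcp(36,.065),0.1)
im,W=cloud("scene"); cv2.imwrite("pics/pre5.png",cv2.resize(im[100:310,230:510,::-1],None,fx=2.7,fy=2.7))
print(manip.current_time(),manip.current_grip_width(),manip.current_qpos().round(2),ptcp(36,.065)[0],manip.current_ee_pos())
print([ (d,np.round(manip.inverse_kinematics(*ptcp(d,.06)),2)) for d in (50,65,75)])
E
```

```text
10.275 [ 0.25  0.35  1.91 -0.04  0.8  -1.24]
11.2583 0.1827150468098745 [ 0.17  0.67  1.5   0.11  1.5  -1.39] [0.49008054 0.16215756 0.13166745] [0.48951576 0.16220075 0.13186282]
[(50, array([ 0.15,  0.81,  1.29,  0.15,  1.82, -1.39])), (65, array([ 0.13,  0.97,  1.05,  0.19,  2.16, -1.37])), (75, array([ 0.12,  1.09,  0.88,  0.24,  2.37, -1.34]))]
```

View pics/pre5.png

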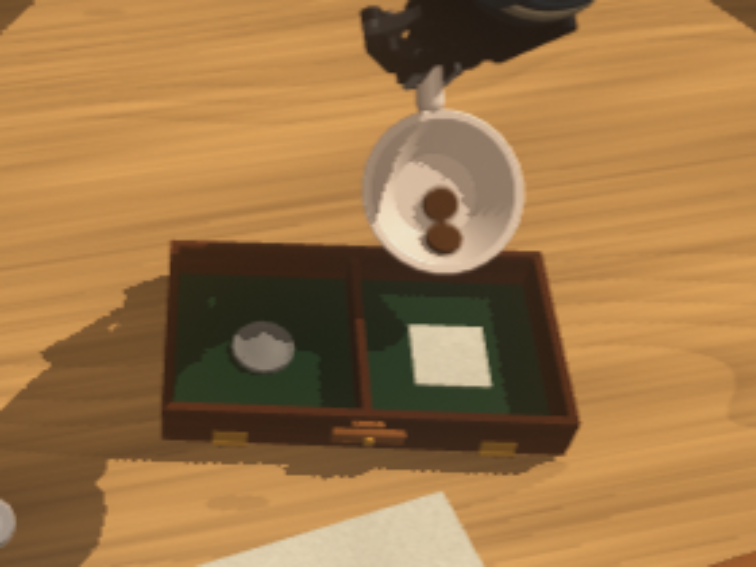

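```bash
python3 - <<'E'
from h import *
out=[]
for d in (52,60,67):
    manip.move_l(*ptcp(d,.058,-.025),0.08)
    manip.dwell(.15)
    im,W=cloud("scene"); out.append(im[110:270,310:460,::-1]); print(d,manip.current_time(),manip.current_grip_width())
cv2.imwrite("pics/pour6.png",cv2.resize(np.hstack(out),None,fx=1.75,fy=1.75))
E
```

```text
52 12.0167 0.18024115744435426
60 12.6083 0.17874930885701207
67 13.1667 0.1786193051677535
```

View pics/pour6.png

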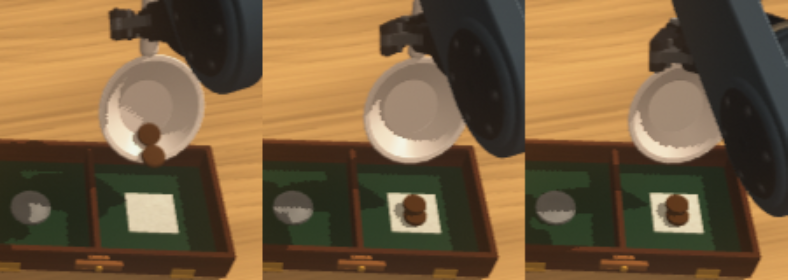

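```bash
python3 - <<'E'
from h import *
manip.move_l(*ptcp(67,.12,-.04),0.12)
manip.move_l(*ptcp(35,.18,-.05),0.12)
manip.move_l(*ptcp(0,.24,-.08),0.12)
manip.dwell(.6)
print(manip.current_time(),manip.current_grip_width(),abs(manip.current_joint_vel()).max(),manip.current_ee_pos(),ptcp(0,.24,-.08)[0])
C,R=pour(0,np.array([TICK[0],TICK[1],.24])+Rz(PY)@[-.08,0,0],PY)
print("dish expected",C)
out=[]
for c in ("scene","top"):
    im,W=cloud(c); big=im[:,:,::-1].copy()
    q=np.array([px(c,C+R@[.055*np.cos(t),.055*np.sin(t),.024]) for t in np.linspace(0,6.283,60)])
    cv2.polylines(big,[np.round(q).astype(int)],False,(0,255,0),1)
    x0=230 if c=="scene" else 130; y0=40 if c=="scene" else 90
    out.append(cv2.resize(big[y0:y0+260,x0:x0+230],None,fx=1.7,fy=1.7))
    P=W.reshape(-1,3); col=im.reshape(-1,3).astype(int)
    m=(np.hypot(P[:,0]-C[0],P[:,1]-C[1])<.065)&(abs(P[:,2]-C[2])<.05)&(col.min(1)>70)
    rr=(P[m]-C)@R; rim=rr[np.hypot(rr[:,0],rr[:,1])>.047]
    A=np.c_[rim[:,:2],np.ones(len(rim))]; s=np.linalg.lstsq(A,rim[:,2],rcond=None)[0]; print(c,"rim plane",s.round(4),len(rim))
    for n in ("token1","medal","capsule","loupe","dish"): print(n,[(x['at'],x['confidence']) for x in manip.look_for(c,n)])
cv2.imwrite("pics/fin7.png",np.hstack(out))
E
```

```text
15.9167 0.1783339302899329 0.0010206268109485704 [0.41872613 0.16589742 0.22407706] [0.41869216 0.16589887 0.2240723 ]
dish expected [0.49892609 0.16169398 0.216     ]
scene rim plane [-0.0161 -0.006   0.0229] 604
token1 [([0.6436, 0.1482, 0.0138], 0.61), ([0.6303, 0.1542, 0.02], 0.55)]
medal [([0.6047, 0.0336, 0.0106], 0.6)]
capsule [([0.6997, -0.1684, 0.0097], 0.89)]
loupe [([0.7459, -0.2934, 0.0092], 0.85)]
dish [([0.4903, 0.1666, 0.2344], 0.75)]
top rim plane [-0.025   0.0008  0.0223] 683
token1 [([0.6225, 0.1575, 0.0167], 0.56)]
medal [([0.6027, 0.0334, 0.0081], 0.51)]
capsule [([0.6961, -0.1678, 0.0027], 0.71)]
loupe [([0.7416, -0.2963, 0.0092], 0.77)]
dish [([0.693, -0.1688, 0.0047], 0.72), ([0.4986, 0.1667, 0.2262], 0.69)]
```

View pics/fin7.png

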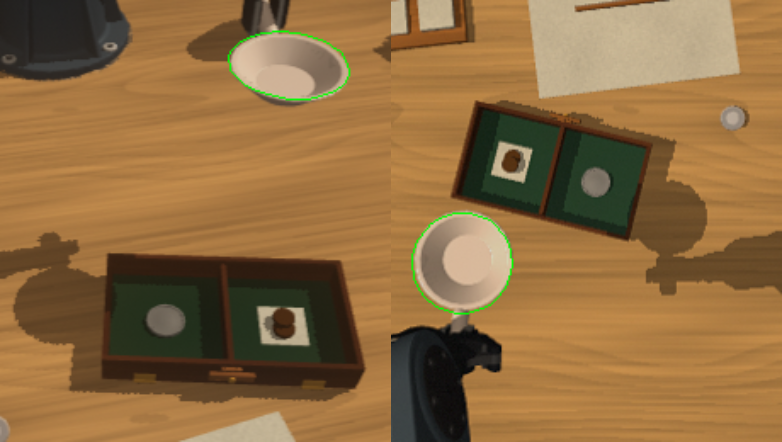

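```bash
python3 - <<'E'
from h import *
manip.dwell(.5); print(manip.current_time(),abs(manip.current_joint_vel()).max(),manip.current_grip_width()); manip.sign_off()
E
```

```text
17.0167 0.0015940740507709961 0.17608539677513416
the job is handed in; nothing more can be done
```

I lifted the dish by its handle with both tokens in it and tipped them out over the ticket's compartment from about 5 cm above its floor. I then turned the dish upright and handed the job in at about 17 s, still holding it.

- **Dish:** It is empty in both pictures and held still, with its underside about 0.216 m above the table. The rim measures 1 to 1.5 degrees off level.
- **Tokens:** Both lie on the ticket, one partly on top of the other. The networks put their visible surfaces at about 14 to 20 mm high, so the upper token is not flat on the floor. That is under your 30 mm limit, but I did not separate them.
- **Medal, capsule and loupe:** All three read within about 4 mm of where they first were, which is the accuracy of the measurement.
- **Disagreements:** From the top camera, the networks took the capsule for the dish in their best answer, and the true dish came second. The scene camera and both pictures showed the dish where it was expected.
- **Not measured:** I had no direct reading of contact forces on the dish. That nothing but the fingers touches it comes from the pictures.

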